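# Set the gate of a booklet feeder to its setting block

## Robot

A 7-joint arm with a two-finger parallel gripper is mounted at the origin on the work surface. World frame = base frame: x ahead of the robot, y to its left, z up, the work surface at z = 0. Lengths are in m, angles in rad, forces in N, time in s.
With the tool pointing down it reaches from about 0.4 to 0.875 m from the base axis. Payload 6.5 kg.
Tool frame: the origin (TCP) lies midway between the tips of the shut fingers; the grasp point (between the pads) lies 19 mm behind it; z points along the fingers, y is the line along which they close (so a half turn about z gives the same grasp; the last joint's range is limited). The gripper opens to 88 mm and grips with 3 to 60 N. Pads are 18 mm wide; open, the fingers measure 123 mm over their backs; the gripper's body (75 mm by 187 mm) begins 45 mm behind the grasp point.
Start: joints at [-0.066, 0.536, -0.004, 1.538, 0.003, 1.067, -0.071], TCP at [0.65, 0, 0.239] pointing down, gripper open.
Joint ranges: [-2.7, 2.7], [-0.37, 2.16], [-1.27, 1.26], [0.24, 2.4], [-1.31, 4.45], [0.19, 1.91], [-2.76, 2.76]. Speed limits (rad/s): [2.39, 2.39, 3.14, 3.14, 3.14, 3.14, 3.14].

## Interface

Orientations are given as a unit quaternion [x, y, z, w].
In Python, from rig import r gives the robot as it stands.
- The arm moves only by the tool step_arm, never from a script. Its argument "commands" is one flat list of numbers, 7 for each row, row after row: the shift along the tool's x, y, z in m, then the turn, a rotation vector about the tool's x, y, z in degrees, then the finger opening in m, from 0 to 0.0881. In form: [tx, ty, tz, ax, ay, az, claw, tx, ty, tz, ax, ay, az, claw, ...]. A call has 1 to 20 rows; each row is the pose to reach, as a shift and turn from the pose commanded when the call began, along the tool's axes at that moment; what a row does not reach only later rows make up. A row lasts 1/8 s, in which the tool goes at most 62.5 mm and 10.7 degrees, less where a joint would pass 70% of its speed; a pose out of reach is approached as far as the arm can. A call with a gripper value outside its range is refused whole. The fingers move at their own pace and stop on an object; "squeeze" is the grip in N (left out, the last holds). Time passes only in rows, so rows that repeat a pose let the fingers close. It gives the time, the measured TCP pose, the force, the opening and the grip force at its end, in the units of the state.
- r.get_obs(): the state, without advancing time (a new reading comes with each control period).
- r.grab_frame(name): name is "scene" or "side" or "wrist"; returns a dict with "img" (384x512x3 uint8, red, green, blue), "fx", "fy", "cx", "cy" (pixels), "extrinsics" (4x4, takes a point from camera to world coordinates); the wrist camera has in their place "T_tool_cam" (4x4, takes a point from camera to tool coordinates, whose origin is the TCP and whose axes are the flange's). Camera axes: x right, y down, z forward; pixel columns grow to the right and rows downward; lengths in m; the calibration is good to about 2 mm. The wrist camera is an equidistant fisheye: a pixel r from the principal point sees the ray r / f radians off the axis. A picture is of the moment at which its call begins: read the wrist's pose just before it. There is no depth.
- r.close_job(): hands the job in; it is judged then, once.
Trained networks look in the newest picture that a camera, given by its name, has taken for a name from the list of things; names that differ only in an ending like _2 or _b are one class to them, and where a whole thing is asked for, a point or a joint stands for the part that bears it (a point fixed in the world has none). Each returns a list of dicts, best first, with "score" (0 to 1); they miss things now and then, are a little off and sometimes report something else, mostly with a low value. They report only what shows in the picture. A call takes as long as a camera call. They do not tell look-alikes from the thing itself.
- r.spot_in(target, camera): "point" ([x, y, z] in m, in world coordinates, good to about 4 mm: the middle of the surface that is visible of it).
- r.masks_of(target, camera): "mask" (384x512 bool, what is visible of it).
The state is a dict: "clock": time; "joint_positions": joint angles; "qvel": joint speeds; "joint_efforts": joint torques, N m; "ee_pos": TCP position; "eef_rot": TCP orientation; "force": force on the tool from outside, world axes, zero at the start; "torque": the same for the moment, N m; "gripper_width": finger opening in m; "grip_force": force on a finger pad.
Only numpy, scipy, OpenCV 4.12 (cv2) and the standard library are available. Lean on these libraries where they do the work, as an engineer would, in place of code of your own. Each camera call takes 0.05 s, during which the arm holds its last target. There are 200 camera calls.

## Task

The setting block already lies under the orange nose of the booklet feeder's gate. Take the driver from its stand and turn the gate's slotted screw with it until the block just drags under the nose, the sprung nose lifted a millimetre or two by the block and never screwed down hard, then put the driver back upright in its stand. Last, draw the block, which has a red lug to grip, back into the hopper until it is clear of the nose, and leave it lying flat on the feeder's bed without disturbing the setting or the other things on the desk.

Things in the scene. Friction and masses are not known exactly. Their poses are not given: they have to be found in the camera images.
- feeder: Desktop booklet feeder, 340 long (its x) x 220 wide (y), fixed. Origin: centre of its underside, z up. Its flat grey bed is 60 mm above the desk. The empty hopper is the half with negative x (towards the robot), between steel guides at y = +-75 mm, 26 mm above the bed. Blue cheeks (x -20..130, y +-102 mm, top 165 mm above the desk) carry the leaning gate housing; nothing stands above it.
- slot (a point): Middle of the floor of the slot in the brass gate screw, at x = -2, z = 170 mm in the feeder's frame. z: the screw's axis, out of the head, leaning 30 degrees from vertical towards the hopper (feeder -x); x: along the slot. The round head is 40 mm across; the slot is a straight recess 28 long, 7 wide, 8 mm deep, closed at both ends. The screw turns but does not move along its axis.
- screw (a joint): Turn of the gate screw, rad; grows when turned clockwise as seen looking down on its head. Each rad clockwise lowers the nose 3.45 mm and shifts it 2 mm towards feeder +x. At 0 the nose just touches the block on the bed. Starts between -1.75 and -0.3, end stops at -2.3 and 1.6; about 0.06 N m of friction; stays where it is left.
- shoe (a joint): How far the sprung orange nose is lifted from its lower rest in the gate, in m: 0 when it touches nothing, at most 0.007. It lifts straight up; the spring starts at about 2 N and adds 1.2 N per mm.
- nose (a point): Lowest point of the orange nose, a cylinder of radius 12 mm, 40 mm wide, lying along the feeder's y, about 50 mm to the +x side of the feeder's centre.
- block: Setting block: yellow aluminium plate 200 long (its x) x 60 wide x 14 mm thick, 0.4 kg, flat on the bed. Origin: centre of its underside; z up. Its far end (+x) starts under the nose and 25 to 45 mm beyond it.
- lug (a point): Grip point of the upright red lug on the block's hopper end, 80 mm towards -x from the block's origin and 34 mm above its underside. The lug is 40 long (x) x 14 wide (y) and rises from 14 to 50 mm above the block's underside.
- driver: Flat-blade driver, 158 mm long, 0.18 kg, upright in the stand. Origin: middle of the blade's tip; z runs up to the handle's end. Blade 16 wide (x), 3.5 thick (y), 12 mm long; shank 12 mm in diameter to z = 70; black flange 38 mm in diameter, z = 70..78; green handle z = 78..158 mm, 34 wide (x), 24 mm between its two flat sides (y).
- handle (a point): Middle of the driver's handle, 118 mm from the tip along the driver's axis.
- stand: Black driver stand, a fixed block 80 x 80 x 80 mm, origin at the centre of its underside. It stands left or right of the feeder.
- mouth (a point): Centre of the stand's hole in its top face, 80 mm above the desk. The hole is 24 mm in diameter and 74 mm deep; the driver hangs in it with its flange resting on the top face and its tip 70 mm below the mouth.
- stamp: Red office stamp, 50 x 40 x 77 mm, standing on the desk on the side away from the stand. Leave alone.
- cup: Grey pencil cup, 72 mm across, 155 mm high with its pencils. Leave alone.
- tape: Roll of blue tape lying flat, 84 mm across, 24 mm high. Leave alone.
Mind the look-alikes: they are no part of the job. Leave any blue or brown look-alike of the driver alone.

How it is judged:
On the way, in this order (a step that is already met when the one before it is completed fails the run):
1. the driver's blade is in the screw's slot, in line with the screw (distance between driver and slot below 0.007 m and angle between the z axis of driver and the z axis of slot, either way round below 0.2 rad), for 0.1 s.
2. the screw has been turned with the driver until the block lifts the sprung nose (all of step 1 and value of joint shoe above 0.0004 m), for 0.1 s.
3. the driver has left the screw, with the block lifting the sprung nose by 0.4 to 2.7 mm (value of joint shoe between 0.0004 and 0.0027 m and distance between driver and slot above 0.03 m), for 0.2 s.
4. the block has been drawn back clear of the nose (x of block in the frame of feeder below -0.055 m), for 0.1 s.
At the end, for the whole second after the job is handed in: Nose free, 11.3 to 13.7 mm above the bed. Block flat on the bed (3 mm, 0.05 rad), its centre 55 to 125 mm to -x of the feeder's centre, clear of the nose. Driver upright in the stand (within 9 mm and 0.1 rad, flange within 5 mm of the top face). Both at rest and released (z of nose in the frame of feeder between 0.0713 and 0.0737 m and x of block in the frame of feeder between -0.125 and -0.055 m and z of block in the frame of feeder between 0.057 and 0.063 m and angle between block's own z axis and vertical below 0.05 rad and linear speed of each of block, driver below 0.01 m/s and horizontal distance between driver and mouth below 0.009 m and height (world z) of driver below 0.015 m and angle between driver's own z axis and vertical below 0.1 rad); the robot touches nothing.
It fails at once if the gate is screwed down hard: the sprung nose is lifted by more than 4.5 mm (value of joint shoe above 0.0045 m).
It fails at once if the stamp, the cup or the tape is shifted by more than 20 mm (distance of any of stamp, cup, tape from where it was at the start of the episode above 0.02 m).
It also fails if it takes over 58 s, if anything falls off the work surface, if the arm or the gripper's body presses on something with over 40 N, if the wrist force passes 120 N, or if a joint passes its speed limit or range.

## Working session

There is one attempt and no reset: what is moved stays moved. The work goes in short steps, Python scripts to look and compute and a tool call to move; the robot and the scene stay as the last step left them, time stands still between calls to the robot, and variables do not carry over. Pictures are saved under pics/ and viewed, at most 12 in all, crops included, and the job is handed in when it is done.

Besides the shell and the picture viewer there is one more tool, called after "Call:" as name(argument=value, ...), one argument or row to a line, values as JSON. step_arm: Moves the arm, as the interface text tells. Its arguments: {"type":"object","properties":{"commands":{"type":"array","items":{"type":"number"}},"squeeze":{"type":"number"}},"required":["commands"]}

```bash
ls; mkdir -p pics; cat > h.py <<'E'
import numpy as np, cv2
from scipy.spatial.transform import Rotation as R
from rig import r
def save(n,f):
    im=r.grab_frame(n); cv2.imwrite(f,im["img"][:,:,::-1]); return im
E
python3 - <<'E'
from h import *
a=save("scene","pics/a.png")
for t in ["slot","nose","lug","block","driver","handle","stand","mouth","feeder","stamp","cup","tape","screw"]:
    try: print(t,[(np.round(d["point"],3).tolist(),round(d["score"],2)) for d in r.spot_in(t,"scene")][:4])
    except Exception as e: print(t,e)
b=save("side","pics/b.png")
for t in ["slot","nose","lug","driver","handle","stand","mouth"]:
    print(t,[(np.round(d["point"],3).tolist(),round(d["score"],2)) for d in r.spot_in(t,"side")][:4])
im=np.hstack([cv2.imread("pics/a.png"),cv2.imread("pics/b.png")])
for c in (a,b): print(c["fx"],c["cx"],c["cy"],np.round(c["extrinsics"],4).tolist())
print(r.get_obs())
E
```

```text
pics
slot [([0.61, -0.008, 0.173], 0.73)]
nose [([0.66, -0.014, 0.094], 0.46), ([0.665, 0.318, 0.078], 0.29), ([0.611, -0.009, 0.177], 0.21), ([0.494, -0.372, 0.066], 0.21)]
lug [([0.62, -0.022, 0.072], 0.66)]
block [([0.622, -0.032, 0.07], 0.72)]
driver [([0.489, 0.357, 0.129], 0.56), ([0.466, 0.265, 0.096], 0.49)]
handle [([0.492, 0.359, 0.131], 0.6)]
stand [([0.504, 0.343, 0.068], 0.72)]
mouth [([0.489, 0.354, 0.13], 0.74), ([0.502, 0.342, 0.07], 0.63)]
feeder [([0.658, -0.031, 0.068], 0.87), ([0.492, 0.355, 0.128], 0.33)]
stamp [([0.498, -0.373, 0.064], 0.92)]
cup [([0.662, 0.319, 0.076], 0.96)]
tape [([0.674, -0.355, 0.028], 0.73)]
screw [([0.612, -0.016, 0.174], 0.48)]
slot [([0.602, 0.0, 0.175], 0.49)]
nose [([0.654, 0.021, 0.094], 0.37), ([0.623, 0.055, 0.075], 0.32)]
lug [([0.544, -0.011, 0.073], 0.92)]
driver [([0.448, 0.274, 0.119], 0.95), ([0.386, 0.352, 0.127], 0.88), ([0.482, 0.374, 0.14], 0.59)]
handle [([0.485, 0.382, 0.14], 0.73), ([0.449, 0.274, 0.116], 0.73), ([0.383, 0.347, 0.125], 0.69)]
stand [([0.482, 0.395, 0.078], 0.77)]
mouth [([0.48, 0.395, 0.08], 0.59)]
43
[... 433 characters left out ...]
, -0.00438258,  1.53787548,  0.00260382,
        1.06730954, -0.07124439]), 'qvel': array([ 8.50512114e-04, -2.50891740e-05,  4.34267501e-04,  1.18358897e-03,
        3.60452266e-04, -2.35379010e-04,  9.16156955e-04]), 'joint_efforts': array([-1.75034056e-03, -5.70889843e+01,  9.89466906e-01, -2.51913625e+01,
       -5.61664347e-02,  1.05723905e-02, -7.32424979e-06]), 'ee_pos': array([ 6.49999907e-01, -2.27408992e-05,  2.38706759e-01]), 'eef_rot': array([ 7.07120686e-01,  7.07092876e-01, -1.93872247e-05,  1.02471661e-05]), 'force': array([-0.5784004 ,  0.19428681,  0.27327218]), 'torque': array([-0.0597868 ,  0.03883375,  0.04756609]), 'grip_force': 0.0, 'gripper_width': 0.08799697811904142}
```

View pictures.

View pics/a.png

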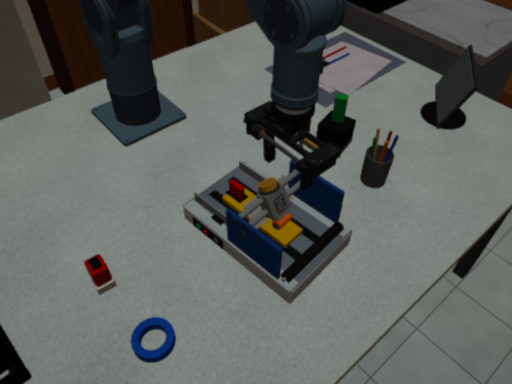

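View pics/b.png

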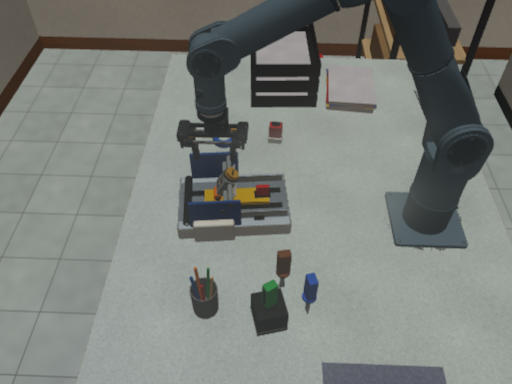

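```bash
cat >> h.py <<'E'
def proj(c,p):
    E=c["extrinsics"]; q=E[:3,:3].T@(np.asarray(p)-E[:3,3]); return np.array([c["fx"]*q[0]/q[2]+c["cx"],c["fy"]*q[1]/q[2]+c["cy"]])
def ray(c,u):
    E=c["extrinsics"]; d=E[:3,:3]@np.array([(u[0]-c["cx"])/c["fx"],(u[1]-c["cy"])/c["fy"],1.]); return E[:3,3],d/np.linalg.norm(d)
def onz(c,u,z):
    o,d=ray(c,u); return o+d*(z-o[2])/d[2]
def tri(*rs):
    A=0;b=0
    for o,d in rs:
        P=np.eye(3)-np.outer(d,d);A=A+P;b=b+P@o
    return np.linalg.solve(A,b)
def col(img,name,box=None):
    h=cv2.cvtColor(img,cv2.COLOR_RGB2HSV).astype(int);H,S,V=h[...,0],h[...,1],h[...,2]
    m={"green":(H>45)&(H<80)&(S>130)&(V>40),"red":((H<5)|(H>174))&(S>170)&(V>90),"orange":(H>5)&(H<17)&(S>130)&(V>140),
       "yellow":(H>19)&(H<30)&(S>150)&(V>80),"brass":(H>13)&(H<24)&(S>90)&(V>80),"blue":(H>105)&(H<125)&(S>120)}[name]
    if box:
        k=np.zeros_like(m);k[box[1]:box[3],box[0]:box[2]]=1;m=m&k
    return m
def cen(m):
    n,l,s,c=cv2.connectedComponentsWithStats(m.astype(np.uint8)); i=1+np.argmax(s[1:,4]); return c[i],s[i]
def fish(c,u,T):
    x=np.array([u[0]-c["cx"],u[1]-c["cy"]]);rr=np.hypot(*x);th=rr/c["fx"]
    d=np.r_[np.sin(th)*x/rr,np.cos(th)]; M=T@c["T_tool_cam"]; return M[:3,3],M[:3,:3]@d
def fproj(c,p,T):
    M=np.linalg.inv(T@c["T_tool_cam"]); q=M[:3,:3]@np.asarray(p)+M[:3,3]; t=np.arctan2(np.hypot(q[0],q[1]),q[2]); n=q[:2]/np.hypot(*q[:2])
    return np.array([c["cx"],c["cy"]])+c["fx"]*t*n
def tool():
    o=r.get_obs(); T=np.eye(4);T[:3,:3]=R.from_quat(o["eef_rot"]).as_matrix();T[:3,3]=o["ee_pos"];return T
def move(T,G):
    D=np.linalg.inv(T)@G; return D[:3,3].round(4),np.degrees(R.from_matrix(D[:3,:3]).as_rotvec()).round(2)
E
python3 - <<'E'
from h import *
a=r.grab_frame("scene");b=r.grab_frame("side")
ga,sa=cen(col(a["img"],"green"));gb,sb=cen(col(b["img"],"green"));print("green",ga,sa,gb,sb,tri(ray(a,ga),ray(b,gb)))
for p in [(0.385,.35,.12),(.448,.274,.118)]: print("fake in scene",proj(a,p), "if on desk", onz(b,proj(b,p),.012), proj(a,onz(b,proj(b,p),.012)))
for n,box,boxb in [("brass",(255,170,285,200),(220,160,245,185)),("orange",(270,205,300,235),(210,180,235,205)),("red",(220,170,255,205),(250,180,275,200))]:
    x,s=cen(col(a["img"],n,box));y,t=cen(col(b["img"],n,boxb));print(n,x,s,y,t,tri(ray(a,x),ray(b,y)).round(4))
y,t=cen(col(a["img"],"yellow",(200,170,310,250)));print(y,t)
np.set_printoptions(precision=3,suppress=True)
w=r.grab_frame("wrist");print(w["T_tool_cam"],w["fx"],w["cx"],w["cy"])
cv2.imwrite("pics/w0.png",w["img"][:,:,::-1])
A=cv2.resize(cv2.imread("pics/a.png")[150:310,180:360],None,fx=3,fy=3,interpolation=2)
B=cv2.resize(cv2.imread("pics/b.png")[140:240,170:300],None,fx=3,fy=3,interpolation=2)
C=np.zeros((480,800,3),np.uint8);C[:,:540]=A;C[:200,540:800]=cv2.resize(B,(260,200));C[200:395,540:800]=cv2.resize(cv2.imread("pics/w0.png"),(260,195));cv2.imwrite("pics/c.png",C)
E
```

```text
green [341.52688172  98.31182796] [335  93  13  21  93] [269.7804878  285.42682927] [264 281  13  10  82] [0.48640828 0.36695776 0.16203007]
fake in scene [308.06491248  96.4641782 ] if on desk [0.3726618  0.28261249 0.012     ] [285.66509101 133.27650138]
fake in scene [305.01774671 118.00472346] if on desk [0.44228384 0.2003016  0.012     ] [281.57585522 157.52263478]
brass [267.95757576 183.41818182] [258 178  19  13 165] [231.22807018 172.65789474] [225 167  13  12 114] [ 0.6049 -0.0058  0.1754]
orange [283.95744681 218.82978723] [278 214  13  11  47] [214.57894737 191.15789474] [214 187   3   9  19] [ 6.568e-01 -6.000e-04  9.980e-02]
red [236.31818182 184.37878788] [230 180  14  10  66] [262.08695652 186.17391304] [257 185  11   3  23] [ 0.5132 -0.0196  0.1082]
[282.14913958 230.97131931] [261 218  41  27 523]
[[ 0.001 -0.956 -0.294  0.076]
 [ 1.     0.001  0.001  0.   ]
 [-0.001 -0.294  0.956 -0.145]
 [ 0.     0.     0.     1.   ]] 297.3186396354542 255.15442246198353 195.49773946455483
```

View pics/w0.png

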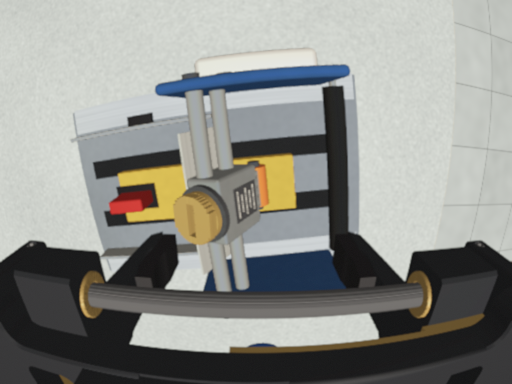

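Call:
step_arm(
  commands=[0.18,-0.08,-0.05,0,0,0,0.088,0.367,-0.164,-0.05,0,0,0,0.088,0.367,-0.164,-0.05,0,0,0,0.088,0.367,-0.164,-0.05,0,0,0,0.088,0.367,-0.164,-0.05,0,0,0,0.088,0.367,-0.164,-0.05,0,0,0,0.088,0.367,-0.164,-0.05,0,0,0,0.088,0.367,-0.164,-0.05,0,0,0,0.088,0.367,-0.164,-0.05,0,0,0,0.088,0.367,-0.164,-0.05,0,0,0,0.088],
)

```text
clock: 2.5
ee_pos: [0.4872, 0.365, 0.2886]
eef_rot: [0.708, 0.706, -0.0, 0.0]
force: [0.4, 0.5, -0.0]
gripper_width: 0.088
grip_force: 0.0
```

```bash
python3 - <<'E'
from h import *
T=tool();w=save("wrist","pics/w1.png");print(T.round(4))
c=cv2.imread("pics/w0.png")[150:290,60:320]
c=cv2.resize(c,None,fx=3,fy=3,interpolation=cv2.INTER_CUBIC)
d=cv2.imread("pics/w1.png")
cv2.imwrite("pics/m0.png",c)
E
```

```text
[[ 3.000e-03  1.000e+00  3.000e-04  4.872e-01]
 [ 1.000e+00 -3.000e-03 -1.000e-03  3.650e-01]
 [-1.000e-03  3.000e-04 -1.000e+00  2.886e-01]
 [ 0.000e+00  0.000e+00  0.000e+00  1.000e+00]]
```

View pics/w1.png

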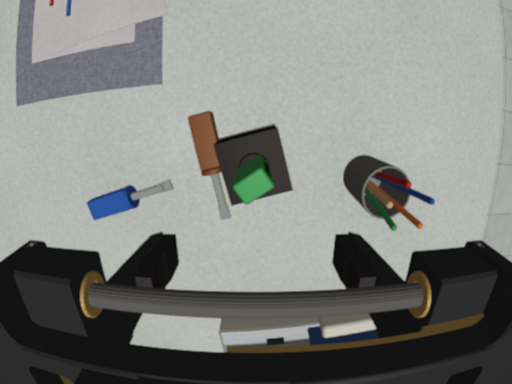

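View pics/m0.png

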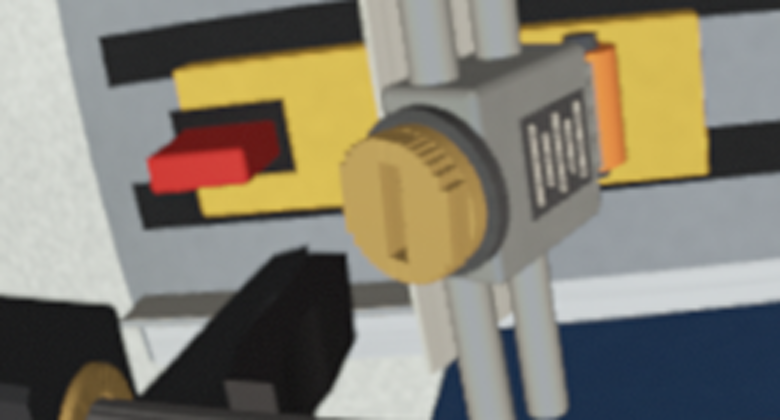

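```bash
python3 - <<'E'
from h import *
np.set_printoptions(precision=4,suppress=True)
T=tool(); w=r.grab_frame("wrist")
im=w["img"]; m=col(im,"green",(200,120,300,220)); 
V=im[...,1].astype(int); g=V[m]; print("G pct",np.percentile(g,[5,20,40,60,80,95]))
t,_=cv2.threshold(g.astype(np.uint8),0,255,cv2.THRESH_OTSU); mt=m&(V>t); c,s=cen(mt); print("otsu",t,c,s,m.sum(),mt.sum())
ys,xs=np.nonzero(mt)
def pz(c,u,T,z):
    o,d=fish(c,u,T); return o+d*(z-o[2])/d[2]
P=np.array([pz(w,(x,y),T,.168)[:2] for x,y in zip(xs,ys)])
print("top rect mm",cv2.minAreaRect((P*1000).astype(np.float32)))
# feeder from w0
T0=np.eye(4);T0[:3,:3]=R.from_quat([.70712,.70709,0,0]).as_matrix();T0[:3,3]=[.65,0,.2387]
f=lambda u,z:pz(w,u,T0,z)
print("cheek",f((158,90),.165),f((348,71),.165))
i0=cv2.cvtColor(cv2.imread("pics/w0.png"),cv2.COLOR_BGR2RGB)
my=col(i0,"yellow",(110,140,310,230));n,l,s,c=cv2.connectedComponentsWithStats(my.astype(np.uint8));print(s[s[:,4]>100])
print("block corners", [f(u,.074) for u in [(118,172),(126,222),(292,154),(296,208)]])
print("slot c",f((190.3,221),.170))
for u in [(60+378/3,150+162/3),(60+392/3,150+262/3),(60+402/3,150+165/3),(60+409/3,150+265/3)]: print(u,f(u,.176))
print("lug top", f((60+197/3,150+170/3),.105))
E
```

```text
G pct [ 65.  66.  70. 137. 159. 161.]
otsu 109.0 [250.2573 188.1845] [234 169  40  35 412] 835 420
top rect mm ((485.7552185058594, 368.3327941894531), (32.44725799560547, 22.612951278686523), 34.628936767578125)
cheek [0.5777 0.0914 0.165 ] [0.7194 0.1059 0.165 ]
[[     0      0    512    384 192778]
 [   234    153     62     59   1701]
 [   118    164     67     58   2129]]
block corners [array([0.4932, 0.009 , 0.074 ]), array([ 0.4952, -0.0526,  0.074 ]), array([0.6895, 0.0269, 0.074 ]), array([ 0.696 , -0.0336,  0.074 ])]
slot c [ 0.5993 -0.0106  0.17  ]
(186.0, 204.0) [0.5984 0.0056 0.176 ]
(190.66666666666666, 237.33333333333331) [ 0.6   -0.022  0.176]
(194.0, 205.0) [0.6046 0.0048 0.176 ]
(196.33333333333334, 238.33333333333331) [ 0.6045 -0.0228  0.176 ]
lug top [ 0.513  -0.0221  0.105 ]
```

Call:
step_arm(
  commands=[0.001,0,0.03,0,0,10,0.088,0.001,0,0.06,0,0,20,0.088,0.001,0,0.08,0,0,30,0.088,0.001,0,0.08,0,0,40,0.088,0.001,0,0.08,0,0,50,0.088,0.001,0,0.09,0,0,55.2,0.088,0.001,0,0.13,0,0,55.2,0.088,0.001,0,0.165,0,0,55.2,0.088,0.001,0,0.177,0,0,55.2,0.088,0.001,0,0.177,0,0,55.2,0.088,0.001,0,0.177,0,0,55.2,0.0,0.001,0,0.177,0,0,55.2,0.0,0.001,0,0.177,0,0,55.2,0.0,0.001,0,0.177,0,0,55.2,0.0],
  squeeze=40,
)

```text
clock: 4.35
ee_pos: [0.4861, 0.3681, 0.112]
eef_rot: [0.954, 0.299, 0.0, -0.0]
force: [-0.0, -0.3, -0.1]
gripper_width: 0.0501
grip_force: 0.0
```

```bash
python3 - <<'E'
from h import *
np.set_printoptions(precision=4,suppress=True)
o=r.get_obs();print(o["joint_positions"],o["gripper_width"],o["grip_force"],o["force"],o["torque"]);print(tool())
E
```

```text
[-0.7773  0.625   0.0767  1.7429 -0.0641  0.7756 -1.6327] 0.050059310739146684 0.0 [-0.0392 -0.2825 -0.0762] [-0.0073  0.1126  0.0235]
[[ 0.8211  0.5707  0.0003  0.4861]
 [ 0.5707 -0.8211  0.0003  0.3681]
 [ 0.0005 -0.0001 -1.      0.112 ]
 [ 0.      0.      0.      1.    ]]
```

Call:
step_arm(
  commands=[0,0,0,0,0,0,0.0,0,0,0,0,0,0,0.0,0,0,0,0,0,0,0.0,0,0,0,0,0,0,0.0,0,0,-0.03,0,0,0,0.0,0,0,-0.07,0,0,0,0.0,0,0,-0.12,0,0,0,0.0,0,0,-0.17,0,0,0,0.0,0,0,-0.2,0,0,0,0.0,0,0,-0.2,0,0,0,0.0],
)

```text
clock: 5.6
ee_pos: [0.4869, 0.3687, 0.3138]
eef_rot: [0.954, 0.299, 0.002, -0.001]
force: [-0.6, -0.2, -3.1]
gripper_width: 0.0236
grip_force: 40.0
```

```bash
cat >> h.py <<'E'
YAW=np.radians(5.6); fx_=np.array([np.cos(YAW),np.sin(YAW),0]); fy_=np.array([-np.sin(YAW),np.cos(YAW),0])
zs=-.5*fx_+np.sqrt(.75)*np.array([0,0,1.])
def goal(slot,standoff,ang,L=.102):
    # ang: slot direction from feeder y, positive about zs
    e=np.cross(zs,fy_); x=np.cos(ang)*fy_+np.sin(ang)*e; z=-zs; G=np.eye(4); G[:3,:3]=np.c_[x,np.cross(z,x),z]; G[:3,3]=slot+(standoff+L)*zs; return G
E
python3 - <<'E'
from h import *
np.set_printoptions(precision=4,suppress=True)
w=r.grab_frame("wrist")
T=tool();o=r.get_obs();print(o["joint_positions"],o["gripper_width"],o["grip_force"],o["force"]);print(T)
T0=np.eye(4);T0[:3,:3]=R.from_quat([.70712,.70709,0,0]).as_matrix();T0[:3,3]=[.65,0,.2387]
top=np.array([.600,-.0106,.170])+.008*zs
e=np.cross(zs,fy_)
for u in [(186,204),(190.67,237.33),(194,205),(196.33,238.33)]:
    o_,d=fish(w,u,T0); p=o_+d*((top-o_)@zs)/(d@zs); print((p-top)@fy_*1e3,(p-top)@e*1e3)
slot=np.array([.600,-.010,.170])
print(move(T,goal(slot,.06,0)), "vertical, then tilt"); print(goal(slot,.06,0))
E
```

```text
[-0.7974  0.4001  0.1028  1.5742 -0.0435  1.1689 -1.649 ] 0.02369763027223321 39.99144500121474 [ 0.7771  0.0603 -2.3186]
[[ 0.8211  0.5708  0.0004  0.486 ]
 [ 0.5708 -0.8211  0.0004  0.368 ]
 [ 0.0006 -0.0001 -1.      0.3116]
 [ 0.      0.      0.      1.    ]]
17.627367678337873 -5.482423954535329
-9.828790471787501 -3.925307993398915
17.58289545608216 -13.515923953950766
-9.674021083761671 -9.845753964953117
(array([-0.1928,  0.3359,  0.0011]), array([-27.09,  15.87, -59.36])) vertical, then tilt
[[-0.0976  0.8619  0.4976  0.5194]
 [ 0.9952  0.0845  0.0488 -0.0179]
 [ 0.      0.5    -0.866   0.3103]
 [ 0.      0.      0.      1.    ]]
```

```bash
python3 - <<'E'
from h import *
slot=np.array([.606,-.008,.170]);G=goal(slot,.05,np.radians(-5.4));Tc=tool();Tc[:3,3]=[.486,.368,.312]
print(move(Tc,G));print(G.round(4).tolist())
E
```

```text
(array([-0.1824,  0.3402,  0.0102]), array([-26.11,  16.99, -54.09]))
[[-0.016, 0.8673, 0.4976, 0.5304], [0.9988, -0.0095, 0.0488, -0.0154], [0.0471, 0.4978, -0.866, 0.3016], [0.0, 0.0, 0.0, 1.0]]
```

Call:
step_arm(
  commands=[-0.026,0.049,-0.02,-3.7,2.4,-7.7,0,-0.052,0.097,-0.03,-7.5,4.9,-15.5,0,-0.078,0.146,-0.03,-11.2,7.3,-23.2,0,-0.104,0.194,-0.03,-14.9,9.7,-30.9,0,-0.13,0.243,-0.02,-18.6,12.1,-38.6,0,-0.156,0.292,-0.01,-22.4,14.6,-46.4,0,-0.182,0.34,0.01,-26.1,17,-54.1,0,-0.182,0.34,0.01,-26.1,17,-54.1,0,-0.182,0.34,0.01,-26.1,17,-54.1,0],
)

```text
clock: 6.78
ee_pos: [0.5278, -0.018, 0.2982]
eef_rot: [0.684, 0.683, 0.197, 0.163]
force: [-0.5, 0.7, -1.2]
gripper_width: 0.0236
grip_force: 40.0
```

```bash
python3 - <<'E'
from h import *
np.set_printoptions(precision=4,suppress=True)
T=tool();w=save("wrist","pics/w2.png");print(T,r.get_obs()["joint_positions"])
c=cv2.imread("pics/w2.png")[90:290,130:390];cv2.imwrite("pics/w2c.png",cv2.resize(c,None,fx=3,fy=3,interpolation=2))
for s in ("scene","side"):
    a=r.grab_frame(s)
    for n in ("orange","green"):
        try: print(s,n,*cen(col(a["img"],n,{"scene":(265,200,305,240),"side":(205,180,235,205)}[s] if n=="orange" else None)))
        except Exception as e: print(e)
    cv2.imwrite(f"pics/{s}2.png",a["img"][:,:,::-1])
E
```

```text
[[-0.0113  0.8705  0.4921  0.5278]
 [ 0.9989 -0.0127  0.0453 -0.018 ]
 [ 0.0457  0.492  -0.8694  0.2982]
 [ 0.      0.      0.      1.    ]] [-0.3788  0.0029  0.3467  2.2145 -0.0805  0.4082  0.0337]
scene orange [284.1795 218.5897] [279 214  11  10  39]
scene green [237.9561 117.9561] [222  96  31  40 296]
side orange [214.6111 191.3889] [214 187   3   9  18]
side green [268.     125.6667] [266 124   5   4   9]
```

View pics/w2c.png

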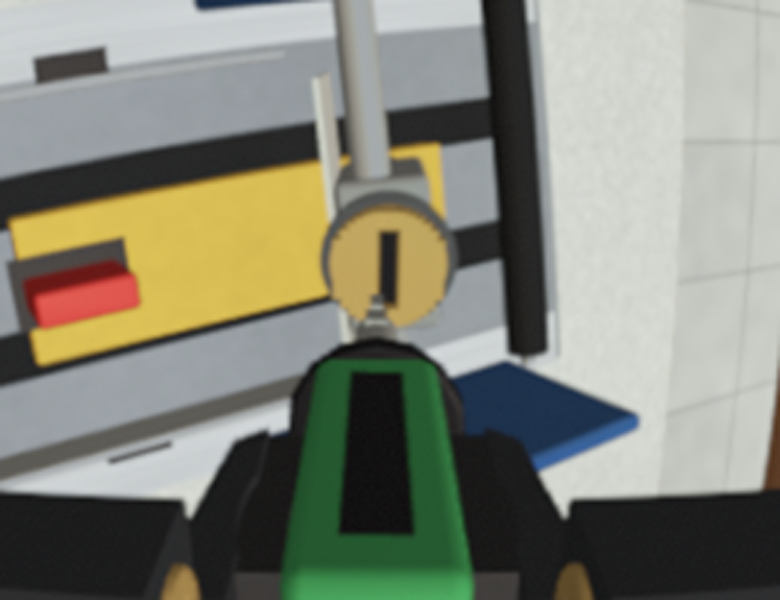

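```bash
python3 - <<'E'
from h import *
np.set_printoptions(precision=4,suppress=True)
w=r.grab_frame("wrist"); T=tool(); print(T)
i=cv2.cvtColor(cv2.imread("pics/w2.png"),cv2.COLOR_BGR2GRAY); h=cv2.cvtColor(cv2.imread("pics/w2.png"),cv2.COLOR_BGR2HSV)
k=np.zeros(i.shape,bool);k[164:192,252:268]=1
m=(i<70)&k; c,s=cen(m); print("slot px",c,s)
br=(h[...,0]>13)&(h[...,0]<24)&(h[...,1]>80);b=np.zeros_like(k);b[150:202,235:285]=1;ys,xs=np.nonzero(br&b);print("brass",xs.min(),xs.max(),ys.min(),ys.max())
T2=np.array([[-0.0113,.8705,.4921,.5278],[.9989,-.0127,.0453,-.018],[.0457,.492,-.8694,.2982],[0,0,0,1]])
for z in (.17,.1769):
    o,d=fish(w,c,T2);print("slot at z",z,o+d*(z-o[2])/d[2])
print("tip pred",fproj(w,(T2@[0,0,.102,1])[:3],T2),fproj(w,(T2@[0,0,.095,1])[:3],T2), "mouth 12 up",fproj(w,(T2@[0,0,.09,1])[:3],T2))
ys,xs=np.nonzero(m);p0=np.array([.6018,-.0085,.1769]);P=[]
for x,y in zip(xs,ys):
    o,d=fish(w,(x,y),T2);q=o+d*((p0-o)@zs)/(d@zs);P.append(T2[:3,:3].T@(q-p0)*1000)
P=np.array(P)[:,:2];print("rect in tool xy (mm)",cv2.minAreaRect(P.astype(np.float32)), np.degrees(np.linalg.eigh(np.cov(P.T))[1][:,1]@np.array([[1,0],[0,1]])))
v=np.linalg.eigh(np.cov(P.T))[1][:,1];print("slot dir vs tool x deg",np.degrees(np.arctan(v[1]/v[0])))
E
```

```text
[[-0.0173  0.8682  0.4959  0.5304]
 [ 0.9988 -0.0082  0.0492 -0.0139]
 [ 0.0468  0.4962 -0.867   0.3011]
 [ 0.      0.      0.      1.    ]]
slot px [259.0354 178.8142] [257 168   5  23 113]
brass 235 279 150 198
slot at z 0.17 [ 0.6051 -0.0078  0.17  ]
slot at z 0.1769 [ 0.6011 -0.0062  0.1769]
tip pred [255.0834 195.8802] [255.0896 198.313 ] mouth 12 up [255.0942 200.1311]
rect in tool xy (mm) ((1.948287010192871, -0.6961898803710938), (4.018962383270264, 22.629188537597656), 89.65570068359375) [-57.2906   0.7686]
slot dir vs tool x deg -0.7685903259746543
```

```bash
cat >> h.py <<'E'
def slotpx(im,box):
    i=cv2.cvtColor(im,cv2.COLOR_RGB2GRAY);k=np.zeros(i.shape,bool);k[box[1]:box[3],box[0]:box[2]]=1;return cen((i<70)&k)
E
python3 - <<'E'
from h import *
np.set_printoptions(precision=4,suppress=True)
T=tool();w=save("wrist","pics/w3.png");c,s=slotpx(w["img"],(250,162,270,192));print(c,s)
o,d=fish(w,c,T);top=o+d*(.1769-o[2])/d[2];slot=top-.008*zs;print(top,slot)
print("slot in tool",np.linalg.inv(T)@np.r_[slot,1],"angle tool z/axis",np.degrees(np.arccos(-T[:3,2]@zs)))
for st in (.05,.02,-0.0): print(st,move(T,goal(slot,st,np.radians(-5.4))))
print("tip px pred", fproj(w,(T@[.008,0,.102,1])[:3],T))
E
```

```text
[254.75 180.  ] [253 173   5  18  72]
[ 0.6011 -0.0029  0.1769] [ 0.6051 -0.0025  0.17  ]
slot in tool [ 0.0039 -0.0003  0.1513  1.    ] angle tool z/axis 0.11248766063401332
0.05 (array([ 0.0039, -0.0006, -0.0007]), array([-0.11, -0.02,  0.07]))
0.02 (array([ 0.0039, -0.0005,  0.0293]), array([-0.11, -0.02,  0.07]))
-0.0 (array([ 0.0039, -0.0005,  0.0493]), array([-0.11, -0.02,  0.07]))
tip px pred [255.0909 187.0194]
```

Call:
step_arm(
  commands=[-0.001,-0.0005,0.015,0,0,0,0,-0.001,-0.0005,0.03,0,0,0,0,-0.001,-0.0005,0.037,0,0,0,0,-0.001,-0.0005,0.037,0,0,0,0],
)

```text
clock: 7.52
ee_pos: [0.5485, -0.0137, 0.269]
eef_rot: [0.682, 0.685, 0.199, 0.164]
force: [0.2, -0.6, -1.5]
gripper_width: 0.0239
grip_force: 40.0
```

```bash
python3 - <<'E'
from h import *
np.set_printoptions(precision=4,suppress=True)
T=tool();w=save("wrist","pics/w4.png");print(T,r.get_obs()["force"])
s=r.grab_frame("scene")["img"];d=r.grab_frame("side")["img"]
W=cv2.resize(w["img"][130:230,205:305],(500,500),interpolation=2)
p=fproj(w,(T@[0,0,.102,1])[:3],T);print(p)
S=cv2.resize(s[150:210,235:295],(250,250),interpolation=2);D=cv2.resize(d[140:200,200:260],(250,250),interpolation=2)
cv2.imwrite("pics/m4.png",np.hstack([W,np.vstack([S,D])])[:,:,::-1])
E
```

```text
[[-0.0169  0.8679  0.4964  0.5485]
 [ 0.9988 -0.0085  0.0489 -0.0137]
 [ 0.0467  0.4966 -0.8667  0.269 ]
 [ 0.      0.      0.      1.    ]] [ 0.3114 -0.1488 -1.6476]
[255.0844 195.8803]
```

View pics/m4.png

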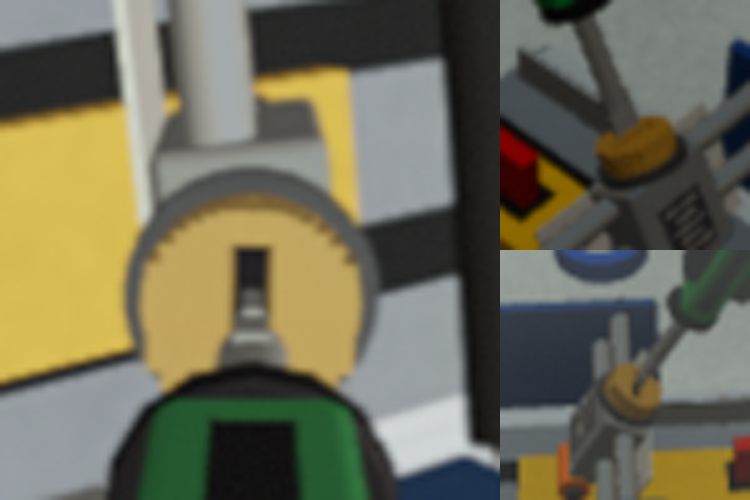

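Call:
step_arm(
  commands=[0,0,0.004,0,0,0,0,0,0,0.008,0,0,0,0,0,0,0.011,0,0,0,0,0,0,0.011,0,0,0,0,0,0,0.011,0,0,0,0],
)

```text
clock: 8.3
ee_pos: [0.554, -0.0138, 0.2598]
eef_rot: [0.682, 0.684, 0.199, 0.165]
force: [0.9, 0.7, -1.9]
gripper_width: 0.0238
grip_force: 40.0
```

```bash
python3 - <<'E'
from h import *
np.set_printoptions(precision=4,suppress=True)
o=r.get_obs();T=tool();print(T,o["force"],o["torque"],o["joint_positions"]); print("tip",(T@[0,0,.102,1])[:3])
w=save("wrist","pics/w5.png");a=r.grab_frame("scene");b=r.grab_frame("side")
np.savez("ref0.npz",w=w["img"],a=a["img"],b=b["img"])
for im,box in ((a["img"],(265,200,305,240)),(b["img"],(205,175,240,210)),(w["img"],(200,100,330,230))):
    m=col(im,"orange",box);print(cen(m) if m.any() else None)
E
```

```text
[[-0.0161  0.8675  0.4971  0.554 ]
 [ 0.9988 -0.0093  0.0485 -0.0138]
 [ 0.0467  0.4973 -0.8663  0.2598]
 [ 0.      0.      0.      1.    ]] [ 0.8585  0.6874 -1.9185] [-0.0468  0.6923  0.0208] [-0.3414  0.122   0.3274  2.2114 -0.2535  0.3009  0.1997]
tip [ 0.6048 -0.0088  0.1715]
(array([284.0444, 218.6889]), array([278, 214,  13,  11,  45], dtype=int32))
(array([214.6111, 191.3889]), array([214, 187,   3,   9,  18], dtype=int32))
None
```

```bash
cat >> h.py <<'E'
def soft(im,box):
    p=im[box[1]:box[3],box[0]:box[2]].astype(float);Rr,G,B=p[...,0]+1,p[...,1],p[...,2]
    w=np.clip((.70-G/Rr)/.15,0,1)*np.clip((.5-B/Rr)/.2,0,1)*(Rr>90); ys,xs=np.mgrid[box[1]:box[3],box[0]:box[2]]
    return np.array([w.sum(),(w*xs).sum()/w.sum(),(w*ys).sum()/w.sum()])
BX={"scene":(270,206,300,230),"side":(205,180,228,206)}
def nose(n=3):
    out=[]
    for s in BX: out.append(np.mean([soft(r.grab_frame(s)["img"],BX[s]) for _ in range(n)],0))
    return np.concatenate(out).round(2)
E
python3 - <<'E'
from h import *
z=np.load("ref0.npz");print(soft(z["a"],BX["scene"]),soft(z["b"],BX["side"]));print(nose(2),nose(2))
a=r.grab_frame("scene");b=r.grab_frame("side")
p=np.array([.657,-.004,.094])
for c in (a,b): print(proj(c,p),(proj(c,p+[0,0,-.001])-proj(c,p)).round(3),(proj(c,p+.001*fx_)-proj(c,p)).round(3))
A=cv2.resize(a["img"][200:245,255:315],(600,450),interpolation=2);B=cv2.resize(b["img"][180:210,200:240],(200,150),interpolation=2)
B=np.vstack([B,np.zeros((300,200,3),np.uint8)]);cv2.imwrite("pics/m5.png",np.hstack([A,B])[:,:,::-1])
E
```

```text
[112.5469044  283.34192385 220.29943157] [ 23.67519024 215.00048749 192.3034657 ]
[111.58 283.35 220.25  23.53 214.98 192.27] [111.49 283.35 220.26  23.42 214.94 192.26]
[282.96038234 221.41669079] [-0.027  0.284] [0.341 0.246]
[214.88480058 191.58816417] [0.017 0.224] [-0.327  0.013]
```

View pics/m5.png

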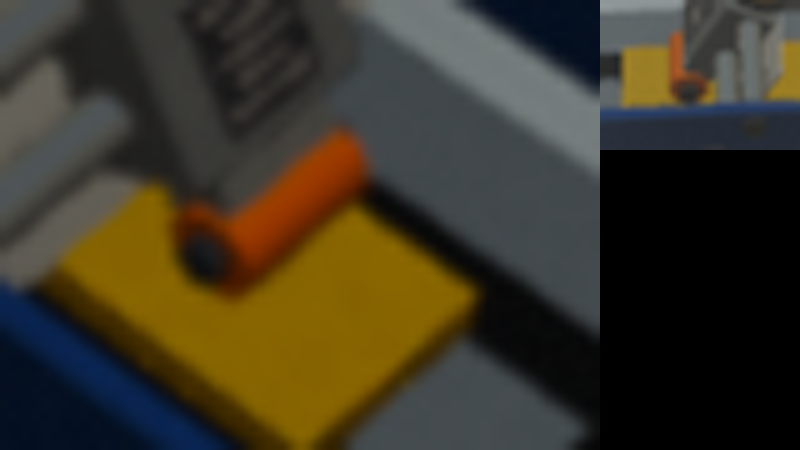

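Call:
step_arm(
  commands=[0,0,0,0,0,8,0,0,0,0,0,0,16,0,0,0,0,0,0,24,0,0,0,0,0,0,24,0,0,0,0,0,0,24,0],
)

```text
clock: 9.57
ee_pos: [0.5537, -0.0136, 0.2596]
eef_rot: [0.808, 0.529, 0.229, 0.12]
force: [-0.8, 0.8, -1.6]
gripper_width: 0.0238
grip_force: 40.0
```

```bash
python3 - <<'E'
from h import *
np.set_printoptions(precision=4,suppress=True)
o=r.get_obs();T=tool();print((T@[0,0,.102,1])[:3],o["force"],o["torque"],o["joint_positions"][6],o["clock"]); print(nose(2))
E
```

```text
[ 0.6044 -0.0086  0.1712] [-0.7811  0.8028 -1.6493] [-0.0257  1.0608  0.0402] -0.1769378940738391 9.575
[107.75 283.68 220.17  24.47 215.24 192.62]
```

Call:
step_arm(
  commands=[0,0,0,0,0,8,0,0,0,0,0,0,16,0,0,0,0,0,0,20,0,0,0,0,0,0,20,0,0,0,0,0,0,20,0],
)

```text
clock: 10.4
ee_pos: [0.5536, -0.0136, 0.2595]
eef_rot: [0.888, 0.38, 0.246, 0.078]
force: [-3.9, 0.2, -0.7]
gripper_width: 0.0236
grip_force: 40.0
```

```bash
python3 - <<'E'
from h import *
np.set_printoptions(precision=4,suppress=True)
o=r.get_obs();T=tool();print((T@[0,0,.102,1])[:3],o["force"],o["torque"],o["joint_positions"][6],o["clock"]); print(nose(2))
a=r.grab_frame("scene")["img"];b=r.grab_frame("side")["img"];z=np.load("ref0.npz");np.savez("ref2.npz",a=a,b=b)
f=lambda A,B:np.vstack([cv2.resize(A[200:240,262:308],(345,300),interpolation=2),cv2.resize(B[176:208,202:239],(345,298),interpolation=2)])
cv2.imwrite("pics/m6.png",np.hstack([f(z["a"],z["b"]),f(a,b)])[:,:,::-1])
def ecc(A,B,box):
    g=lambda i:i[box[1]:box[3],box[0]:box[2],0].astype(np.float32)
    M=np.eye(2,3,dtype=np.float32);m=(255*(cv2.GaussianBlur(col(A,"orange",box).astype(np.float32),(5,5),0)>.05)).astype(np.uint8)[box[1]:box[3],box[0]:box[2]]
    try: return cv2.findTransformECC(g(A),g(B),M,cv2.MOTION_TRANSLATION,(3,200,1e-6),m,3)[1][:,2]
    except Exception as e: return str(e)[:80]
print(ecc(z["a"],a,(262,200,308,240)),ecc(z["b"],b,(202,176,239,208)))
E
```

```text
[ 0.6042 -0.0086  0.1711] [-3.8838  0.1559 -0.6649] [0.1061 1.4802 0.2148] -0.49188315842177377 10.4
[109.11 283.92 220.78  23.42 215.04 193.13]
OpenCV(4.12.0) /io/opencv/modules/video/src/ecc.cpp:589: error: (-7:Iterations d OpenCV(4.12.0) /io/opencv/modules/video/src/ecc.cpp:589: error: (-7:Iterations d
```

View pics/m6.png

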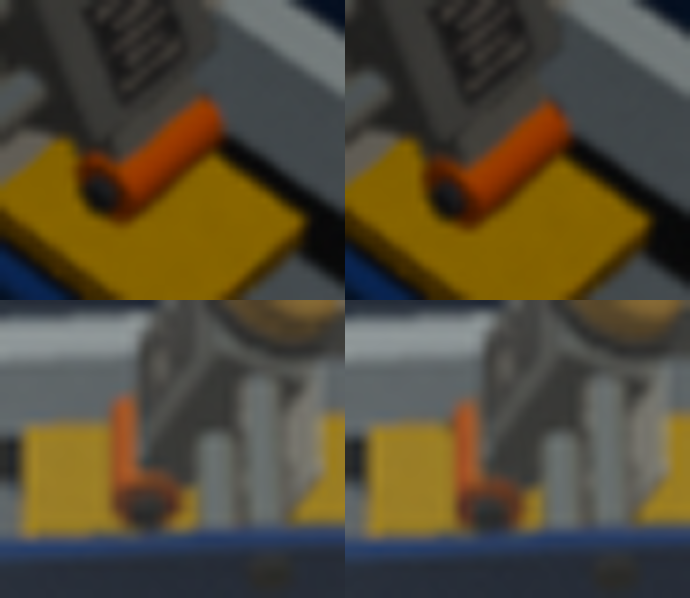

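```bash
cat >> h.py <<'E'
def shift(A,B,box,up=20):
    # sub-pixel template match of A's box within B
    x0,y0,x1,y1=box;t=A[y0:y1,x0:x1].astype(np.float32);s=B[y0-3:y1+3,x0-3:x1+3].astype(np.float32)
    c=cv2.matchTemplate(s,t,cv2.TM_SQDIFF); c=c[:7,:7]; iy,ix=np.unravel_index(c.argmin(),c.shape); iy=np.clip(iy,1,5);ix=np.clip(ix,1,5)
    q=lambda a,b,d:(a-d)/(2*(a-2*b+d))
    return np.array([ix-3+q(c[iy,ix-1],c[iy,ix],c[iy,ix+1]),iy-3+q(c[iy-1,ix],c[iy,ix],c[iy+1,ix])]).round(3), round(float(c.min()/t.size),1)
SB=[(275,214,292,230),(276,218,288,230),(284,212,293,224)]; DB=[(212,184,222,202),(213,194,222,202)]
def track(tag):
    z=np.load("ref0.npz");a=r.grab_frame("scene")["img"];b=r.grab_frame("side")["img"];np.savez(tag,a=a,b=b)
    print(tag,[shift(z["a"],a,k) for k in SB],[shift(z["b"],b,k) for k in DB])
E
python3 - <<'E'
from h import *
z=np.load("ref0.npz");y=np.load("ref2.npz")
print([shift(z["a"],y["a"],k) for k in SB],[shift(z["b"],y["b"],k) for k in DB],"static", shift(z["a"],y["a"],(288,225,306,240)))
E
```

```text
[(array([0.063, 0.762]), 24.3), (array([0.063, 0.8  ]), 16.1), (array([0.18 , 0.607]), 64.4)] [(array([-0.216,  0.107]), 42.4), (array([-0.249,  0.094]), 74.6)] static (array([-0.027,  0.025]), 1.1)
```

Call:
step_arm(
  commands=[0,0,0,0,0,8,0,0,0,0,0,0,16,0,0,0,0,0,0,16,0,0,0,0,0,0,16,0],
)

```text
clock: 11.2
ee_pos: [0.5536, -0.0135, 0.2595]
eef_rot: [0.932, 0.253, 0.255, 0.043]
force: [-4.3, 0.8, -2.1]
gripper_width: 0.0238
grip_force: 40.0
```

```bash
python3 - <<'E'
from h import *
np.set_printoptions(precision=3,suppress=True)
o=r.get_obs();T=tool();print((T@[0,0,.102,1])[:3],o["force"],o["torque"],o["joint_positions"][6],o["clock"]); print(nose(1));track("ref3.npz")
E
```

```text
[ 0.604 -0.008  0.171] [-4.322  0.822 -2.103] [0.37  1.914 0.333] -0.7405344504497843 11.2
[113.29 283.91 221.21  22.82 214.96 193.2 ]
ref3.npz [(array([0.439, 1.184]), 39.3), (array([0.383, 1.207]), 28.0), (array([0.611, 0.84 ]), 61.4)] [(array([-0.381,  0.172]), 84.4), (array([-0.447,  0.201]), 142.5)]
```

Call:
step_arm(
  commands=[0,0,0,0,0,8,0,0,0,0,0,0,16,0,0,0,0,0,0,17,0,0,0,0,0,0,17,0],
)

```text
clock: 11.9
ee_pos: [0.5536, -0.0135, 0.2595]
eef_rot: [0.96, 0.112, 0.258, 0.004]
force: [-4.5, 1.8, -2.5]
gripper_width: 0.0239
grip_force: 40.0
```

```bash
python3 - <<'E'
from h import *
np.set_printoptions(precision=3,suppress=True)
o=r.get_obs();T=tool();print((T@[0,0,.102,1])[:3],o["force"],o["torque"],o["joint_positions"][6],o["clock"]); print(nose(1));track("ref4.npz")
E
```

```text
[ 0.604 -0.008  0.171] [-4.484  1.819 -2.522] [0.493 2.146 0.484] -1.005502131120964 11.9
[108.48 284.23 221.61  21.49 214.35 193.11]
ref4.npz [(array([0.802, 1.288]), 48.7), (array([0.851, 1.298]), 42.0), (array([0.896, 1.152]), 60.5)] [(array([-0.663,  0.383]), 116.8), (array([-0.815,  0.295]), 174.1)]
```

Call:
step_arm(
  commands=[0,0,0,0,0,8,0,0,0,0,0,0,16,0,0,0,0,0,0,17,0,0,0,0,0,0,17,0],
)

```text
clock: 12.6
ee_pos: [0.5536, -0.0133, 0.2595]
eef_rot: [0.966, -0.031, 0.256, -0.034]
force: [-4.5, 2.8, -1.9]
gripper_width: 0.0235
grip_force: 40.0
```

```bash
python3 - <<'E'
from h import *
np.set_printoptions(precision=3,suppress=True)
o=r.get_obs();T=tool();print((T@[0,0,.102,1])[:3],o["force"],o["torque"],o["joint_positions"][6],o["clock"]); print(nose(1));track("ref5.npz")
E
```

```text
[ 0.604 -0.008  0.171] [-4.473  2.758 -1.948] [0.582 2.159 0.548] -1.2657534388601959 12.6
[112.28 284.2  222.08  21.17 214.14 193.38]
ref5.npz [(array([0.697, 1.773]), 41.8), (array([0.674, 1.831]), 21.3), (array([1.183, 1.439]), 109.2)] [(array([-0.693,  0.454]), 130.6), (array([-0.821,  0.348]), 203.8)]
```

Call:
step_arm(
  commands=[0,0,0,0,0,8,0,0,0,0,0,0,15,0,0,0,0,0,0,15,0,0,0,0,0,0,15,0],
)

```text
clock: 13.3
ee_pos: [0.5535, -0.0132, 0.2595]
eef_rot: [0.953, -0.157, 0.249, -0.067]
force: [-5.4, 3.2, -2.6]
gripper_width: 0.0236
grip_force: 40.0
```

```bash
python3 - <<'E'
from h import *
np.set_printoptions(precision=3,suppress=True)
o=r.get_obs();T=tool();print((T@[0,0,.102,1])[:3],o["force"],o["torque"],o["joint_positions"][6],o["clock"]); print(nose(1));track("ref6.npz")
E
```

```text
[ 0.604 -0.008  0.171] [-5.443  3.173 -2.64 ] [0.694 2.144 0.49 ] -1.492371599139629 13.3
[107.29 284.39 222.21  23.42 214.07 193.61]
ref6.npz [(array([1.041, 2.156]), 33.2), (array([1.054, 2.199]), 16.0), (array([1.168, 1.854]), 103.4)] [(array([-0.828,  0.455]), 126.0), (array([-0.992,  0.348]), 203.4)]
```

Call:
step_arm(
  commands=[0,0,0,0,0,8,0,0,0,0,0,0,15,0,0,0,0,0,0,15,0,0,0,0,0,0,15,0],
)

```text
clock: 14.0
ee_pos: [0.5535, -0.0132, 0.2595]
eef_rot: [0.925, -0.28, 0.238, -0.099]
force: [-4.4, 3.3, -1.8]
gripper_width: 0.0238
grip_force: 40.0
```

```bash
python3 - <<'E'
from h import *
np.set_printoptions(precision=3,suppress=True)
o=r.get_obs();T=tool();print((T@[0,0,.102,1])[:3],o["force"],o["torque"],o["joint_positions"][6],o["clock"]); print(nose(1));track("ref7.npz")
E
```

```text
[ 0.604 -0.008  0.171] [-4.377  3.317 -1.767] [0.711 2.183 0.552] -1.715692545993149 14.0
[103.84 284.94 222.39  22.94 214.13 193.46]
ref7.npz [(array([1.336, 2.408]), 64.0), (array([1.377, 2.455]), 51.5), (array([1.432, 2.036]), 127.0)] [(array([-0.974,  0.402]), 119.2), (array([-1.089,  0.313]), 192.5)]
```

Call:
step_arm(
  commands=[0,0,0,0,0,7,0,0,0,0,0,0,13,0,0,0,0,0,0,13,0,0,0,0,0,0,13,0],
)

```text
clock: 14.7
ee_pos: [0.5535, -0.013, 0.2594]
eef_rot: [0.887, -0.383, 0.225, -0.125]
force: [-5.2, 2.5, -1.7]
gripper_width: 0.0235
grip_force: 40.0
```

```bash
python3 - <<'E'
from h import *
np.set_printoptions(precision=3,suppress=True)
o=r.get_obs();T=tool();print((T@[0,0,.102,1])[:3],o["force"],o["torque"],o["joint_positions"][6],o["clock"]); print(nose(1));track("ref8.npz")
y=np.load("ref8.npz")
for k in range(2,8):
    x=np.load(f"ref{k}.npz");print(k,[shift(x["a"],y["a"],(b[0]+1,b[1]+1,b[2]+2,b[3]+2))[0] for b in SB],[shift(x["b"],y["b"],b)[0] for b in DB])
# yellow/orange boundary: rows of lowest orange in each
E
```

```text
[ 0.604 -0.008  0.171] [-5.202  2.498 -1.722] [0.727 2.166 0.607] -1.905955462496482 14.7
[101.16 285.17 222.56  22.53 213.88 193.43]
ref8.npz [(array([1.684, 2.656]), 78.6), (array([1.685, 2.702]), 53.0), (array([1.763, 1.956]), 113.9)] [(array([-1.036,  0.355]), 129.1), (array([-1.236,  0.248]), 218.4)]
2 [array([1.203, 1.71 ]), array([1.015, 1.874]), array([1.52, 1.37])] [array([-0.825,  0.277]), array([-0.966,  0.229])]
3 [array([1.198, 1.295]), array([1.263, 1.413]), array([1.179, 1.043])] [array([-0.654,  0.247]), array([-0.812,  0.187])]
4 [array([0.862, 0.949]), array([0.81 , 0.948]), array([0.941, 0.814])] [array([-0.383,  0.01 ]), array([-0.485,  0.084])]
5 [array([0.544, 0.549]), array([1.055, 0.414]), array([0.664, 0.581])] [array([-0.331, -0.049]), array([-0.408,  0.023])]
6 [array([0.517, 0.144]), array([0.611, 0.003]), array([0.443, 0.295])] [array([-0.205, -0.062]), array([-0.224, -0.013])]
7 [array([0.248, 0.161]), array([0.233, 0.176]), array([0.244, 0.143])] [array([-0.064, -0.027]), array([-0.047, -0.007])]
```

Call:
step_arm(
  commands=[0,0,0,0,0,-6,0,0,0,0,0,0,-10,0,0,0,0,0,0,-10,0,0,0,-0.01,0,0,-10,0,0,0,-0.035,0,0,-10,0,0,0,-0.07,0,0,-10,0,0,0,-0.07,0,0,-10,0,0,0,-0.07,0,0,-10,0],
)

```text
clock: 15.9
ee_pos: [0.5202, -0.0172, 0.3219]
eef_rot: [0.916, -0.305, 0.237, -0.107]
force: [0.4, 0.8, -2.1]
gripper_width: 0.0238
grip_force: 40.0
```

```bash
python3 - <<'E'
from h import *
np.set_printoptions(precision=3,suppress=True)
T=tool();o=r.get_obs();print(T,o["joint_positions"],o["force"],o["clock"]);track("ref9.npz")
y=np.load("ref9.npz")
for k in (6,8):
    x=np.load(f"ref{k}.npz");print(k,[shift(x["a"],y["a"],(b[0]+1,b[1]+1,b[2]+2,b[3]+2))[0] for b in SB],[shift(x["b"],y["b"],b)[0] for b in DB])
for a in (34.6,34.6-60,34.6-120):
    q=np.radians(a);G=np.eye(4);G[:3,:3]=np.c_[[np.cos(q),np.sin(q),0],[np.sin(q),-np.cos(q),0],[0,0,-1]];G[:3,3]=[.486,.368,.325];print(a,move(T,G))
E
```

```text
[[ 0.701 -0.509  0.5    0.52 ]
 [-0.61  -0.791  0.051 -0.017]
 [ 0.37  -0.341 -0.864  0.322]
 [ 0.     0.     0.     1.   ]] [-0.997 -0.137  0.917  2.228  0.187  0.476 -2.413] [ 0.41   0.841 -2.092] 15.9
ref9.npz [(array([1.743, 2.704]), 78.1), (array([1.795, 2.741]), 56.3), (array([1.725, 1.986]), 124.7)] [(array([-1.058,  0.349]), 129.6), (array([-1.262,  0.234]), 220.9)]
6 [array([0.56 , 0.181]), array([0.699, 0.027]), array([0.414, 0.323])] [array([-0.22 , -0.067]), array([-0.23 , -0.019])]
8 [array([0.034, 0.01 ]), array([0.075, 0.005]), array([-0.035,  0.014])] [array([-0.01 , -0.013]), array([ 0.085, -0.013])]
34.6 (array([-0.258, -0.288, -0.   ]), array([ -3.88, -31.96, -69.74]))
-25.4 (array([-0.258, -0.288, -0.   ]), array([-18.16, -24.17, -11.22]))
-85.4 (array([-0.258, -0.288, -0.   ]), array([-28.6 , -12.19,  47.35]))
```

Call:
step_arm(
  commands=[-0.032,-0.036,0,-0.5,-4,-8.7,0,-0.064,-0.072,0,-1,-8,-17.4,0,-0.097,-0.108,0,-1.5,-12,-26.1,0,-0.129,-0.144,0,-1.9,-16,-34.9,0,-0.161,-0.18,0,-2.4,-20,-43.6,0,-0.193,-0.216,0,-2.9,-24,-52.3,0,-0.226,-0.252,0,-3.4,-28,-61,0,-0.258,-0.288,0,-3.9,-32,-69.7,0,-0.258,-0.288,0,-3.9,-32,-69.7,0,-0.258,-0.288,0,-3.9,-32,-69.7,0,-0.258,-0.288,0,-3.9,-32,-69.7,0],
)

```text
clock: 17.38
ee_pos: [0.4852, 0.3664, 0.3221]
eef_rot: [0.955, 0.296, -0.002, 0.001]
force: [-0.4, -1.0, -1.9]
gripper_width: 0.0234
grip_force: 40.0
```

```bash
python3 - <<'E'
from h import *
np.set_printoptions(precision=4,suppress=True)
T=tool();o=r.get_obs();print(T,o["joint_positions"],o["force"],o["clock"])
w=save("wrist","pics/w9.png");cv2.imwrite("pics/w9c.png",cv2.resize(w["img"][120:260,170:340],None,fx=4,fy=4,interpolation=2)[:,:,::-1])
q=np.radians(34.6);G=np.eye(4);G[:3,:3]=np.c_[[np.cos(q),np.sin(q),0],[np.sin(q),-np.cos(q),0],[0,0,-1]];G[:3,3]=[.486,.368,.112];print(move(T,G))
print("tip, mouth px",fproj(w,(T@[0,0,.102,1])[:3],T),fproj(w,[.486,.368,.08],T))
E
```

```text
[[ 0.8245  0.5658 -0.0038  0.4852]
 [ 0.5658 -0.8245 -0.0033  0.3664]
 [-0.005   0.0006 -1.      0.3221]
 [ 0.      0.      0.      1.    ]] [-1.2041  0.4544  0.6846  1.5845 -0.2997  1.2156 -1.4322] [-0.442  -1.0313 -1.8891] 17.375
(array([ 0.0026, -0.001 ,  0.2101]), array([ 0.03,  0.29, -0.14]))
tip, mouth px [255.0059 196.0102] [254.301  162.7714]
```

View pics/w9c.png

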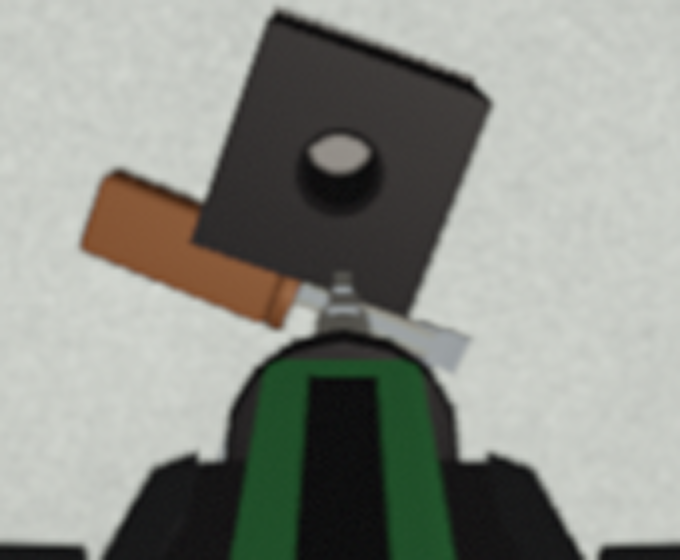

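Call:
step_arm(
  commands=[0.0005,0,0.04,0,0,0,0,0.0005,0,0.09,0,0,0,0,0.0005,0,0.13,0,0,0,0,0.0005,0,0.17,0,0,0,0,0.0005,0,0.2,0,0,0,0,0.0005,0,0.211,0,0,0,0,0.0005,0,0.212,0,0,0,0,0.0005,0,0.212,0,0,0,0],
)

```text
clock: 18.42
ee_pos: [0.4849, 0.3674, 0.1114]
eef_rot: [0.955, 0.297, -0.002, 0.001]
force: [-1.3, -0.9, 2.1]
gripper_width: 0.0236
grip_force: 40.0
```

Call:
step_arm(
  commands=[0,0,0,0,0,0,0.06,0,0,0,0,0,0,0.07,0,0,0,0,0,0,0.07,0,0,-0.04,0,0,0,0.07,0,0,-0.09,0,0,0,0.07,0,0,-0.14,0,0,0,0.07,0,0,-0.14,0,0,0,0.07],
)

```text
clock: 19.3
ee_pos: [0.487, 0.3692, 0.2543]
eef_rot: [0.955, 0.298, 0.001, -0.001]
force: [0.1, 0.3, 0.3]
gripper_width: 0.07
grip_force: 0.0
```

```bash
cat >> h.py <<'E'
def lugG(p,yaw=YAW):
    x=-np.array([np.cos(yaw),np.sin(yaw),0]);z=np.array([0,0,-1.]);G=np.eye(4);G[:3,:3]=np.c_[x,np.cross(z,x),z];G[:3,3]=p;return G
E
python3 - <<'E'
from h import *
np.set_printoptions(precision=4,suppress=True)
T=tool();o=r.get_obs();print(T,o["joint_positions"],o["clock"],o["gripper_width"])
print(move(T,lugG([.514,-.0205,.23])), move(T,lugG([.514,-.0205,.23]))[0]/15)
w=save("wrist","pics/w10.png");a=r.grab_frame("scene");b=r.grab_frame("side")
ga,_=cen(col(a["img"],"green"));gb,_=cen(col(b["img"],"green"));print(ga,gb,tri(ray(a,ga),ray(b,gb)),"was 341.5,98.3 / 269.8,285.4")
E
```

```text
[[ 0.823   0.5681  0.0014  0.487 ]
 [ 0.5681 -0.823   0.002   0.3692]
 [ 0.0023 -0.0009 -1.      0.2543]
 [ 0.      0.      0.      1.    ]] [-1.1839  0.5193  0.6555  1.6624 -0.3516  1.078  -1.3908] 19.3 0.06995972510331659
(array([-0.1992,  0.3361,  0.0235]), array([   0.16,   -0.11, -150.98])) [-0.0133  0.0224  0.0016]
[340.4493  96.3623] [270.2874 285.2759] [0.4836 0.3676 0.1654] was 341.5,98.3 / 269.8,285.4
```

Call:
step_arm(
  commands=[-0.013,0.022,0,0,0,-10,0.06,-0.027,0.045,0,0,0,-20,0.06,-0.04,0.067,0,0,0,-30,0.06,-0.053,0.09,0,0,0,-40,0.06,-0.066,0.112,0,0,0,-50,0.06,-0.08,0.134,0,0,0,-60,0.06,-0.093,0.157,0,0,0,-70,0.06,-0.106,0.179,0,0,0,-80,0.06,-0.12,0.202,0,0,0,-90,0.06,-0.133,0.224,0,0,0,-100,0.06,-0.146,0.246,0,0,0,-110,0.06,-0.159,0.269,0,0,0,-120,0.06,-0.173,0.291,0,0,0,-130,0.06,-0.186,0.314,0,0,0,-140,0.06,-0.199,0.336,0.01,0,0,-151,0.06,-0.199,0.336,0.025,0,0,-151,0.06,-0.199,0.336,0.025,0,0,-151,0.06,-0.199,0.336,0.025,0,0,-151,0.06],
)

```text
clock: 21.7
ee_pos: [0.5116, -0.0203, 0.2259]
eef_rot: [-0.049, 0.999, -0.001, -0.003]
force: [0.8, -0.4, 0.2]
gripper_width: 0.06
grip_force: 0.0
```

```bash
python3 - <<'E'
from h import *
np.set_printoptions(precision=4,suppress=True)
T=tool();w=save("wrist","pics/w11.png");o=r.get_obs();print(T,o["joint_positions"],o["clock"])
m=col(w["img"],"red");n,l,s,c=cv2.connectedComponentsWithStats(m.astype(np.uint8));print([(c[i].round(1),s[i]) for i in range(1,n) if s[i,4]>30])
V=w["img"][...,0].astype(int);c0,s0=cen(m);t,_=cv2.threshold(V[m].astype(np.uint8),0,255,cv2.THRESH_OTSU);ys,xs=np.nonzero(m&(V>t))
P=[]
for x,y in zip(xs,ys):
    oo,d=fish(w,(x,y),T);P.append((oo+d*(.110-oo[2])/d[2])[:2]*1000)
print(t,cv2.minAreaRect(np.array(P,np.float32)), len(xs))
cv2.imwrite("pics/w11c.png",w["img"][:,:,::-1])
a=r.grab_frame("scene");b=r.grab_frame("side")
ga,sa=cen(col(a["img"],"green"));gb,sb=cen(col(b["img"],"green"));print(ga,sa,gb,sb)
E
```

```text
[[-0.9952 -0.0981 -0.0051  0.5116]
 [-0.098   0.9952 -0.0028 -0.0203]
 [ 0.0054 -0.0023 -1.      0.2259]
 [ 0.      0.      0.      1.    ]] [-0.2587  0.3236  0.2554  1.9208 -0.0982  0.9136  1.7138] 21.75
[(array([  6.6, 131.9]), array([  0, 117,  12,  32, 291], dtype=int32)), (array([255.3, 192.1]), array([247, 171,  16,  41, 518], dtype=int32))]
160.0 ((492.2252197265625, -168.6945343017578), (317.2369689941406, 37.9132194519043), 82.13285827636719) 580
[340.525   96.8875] [335  93  12  11  80] [270.3625 285.0125] [264 280  14  11  80]
```

View pics/w11c.png

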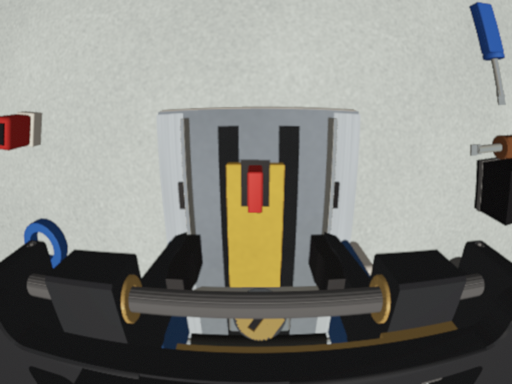

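```bash
python3 - <<'E'
from h import *
np.set_printoptions(precision=4,suppress=True)
T=tool();w=r.grab_frame("wrist");m=col(w["img"],"red",(235,155,275,225));c,s=cen(m);print(T[:3,3],c,s)
f=lambda u,z:(lambda o,d:o+d*(z-o[2])/d[2])(*fish(w,u,T))
far=f((c[0],s[1]+s[3]-.5),.110);near=f((c[0],s[1]),.074);print("far top",far,"near base",near)
L=far-.02*fx_;print("lug",L,near+.02*fx_)
L[2]=.082;print(move(T,lugG(L)))
my=col(w["img"],"yellow",(215,150,300,290));ys,xs=np.nonzero(my);print(xs.min(),xs.max(),ys.min())
P=np.array([f((x,y),.074)[:2]*1e3 for x,y in zip(xs,ys)],np.float32);print(cv2.minAreaRect(P))
E
```

```text
[ 0.512  -0.0208  0.2266] [255.4227 191.5538] [248 170  15  41 511]
far top [ 0.5311 -0.0186  0.11  ] near base [ 0.5002 -0.0217  0.074 ]
lug [ 0.5112 -0.0205  0.11  ] [ 0.5201 -0.0198  0.074 ]
(array([0.0003, 0.0007, 0.1446]), array([-0.14, -0.22,  0.05]))
226 285 162
((565.454833984375, -15.627796173095703), (148.24212646484375, 61.284244537353516), 5.38858699798584)
```

Call:
step_arm(
  commands=[0,0.0005,0.05,0,0,0,0.06,0,0.0005,0.1,0,0,0,0.06,0,0.0005,0.13,0,0,0,0.06,0,0.0005,0.144,0,0,0,0.06,0,0.0005,0.144,0,0,0,0.06,0,0.0005,0.144,0,0,0,0,0,0.0005,0.144,0,0,0,0,0,0.0005,0.144,0,0,0,0,0,0.0005,0.144,0,0,0,0,0,0.0005,0.144,0,0,0,0,0,0.0005,0.144,0,0,0,0],
  squeeze=20,
)

```text
clock: 23.28
ee_pos: [0.5112, -0.0215, 0.0825]
eef_rot: [-0.049, 0.999, -0.001, -0.002]
force: [0.7, 0.2, 2.0]
gripper_width: 0.0141
grip_force: 20.0
```

Call:
step_arm(
  commands=[0.008,0,0,0,0,0,0,0.018,0,0,0,0,0,0,0.028,0,0,0,0,0,0,0.038,0,0,0,0,0,0,0.048,0,0,0,0,0,0,0.058,0,0,0,0,0,0,0.066,0,0,0,0,0,0,0.066,0,0,0,0,0,0,0.066,0,0,0,0,0,0,0.066,0,0,0,0,0,0.03,0.066,0,0,0,0,0,0.06,0.066,0,0,0,0,0,0.06,0.066,0,0,0,0,0,0.06],
)

```text
clock: 24.9
ee_pos: [0.4457, -0.028, 0.0826]
eef_rot: [-0.049, 0.999, -0.001, -0.002]
force: [-0.3, 0.6, -0.0]
gripper_width: 0.0515
grip_force: 0.0
```

Call:
step_arm(
  commands=[0,0,-0.04,0,0,0,0.06,0,0,-0.09,0,0,0,0.06,0,0,-0.14,0,0,0,0.06,0,0,-0.17,0,0,0,0.06,0,0,-0.17,0,0,0,0.06],
)

```text
clock: 25.52
ee_pos: [0.4477, -0.0274, 0.2547]
eef_rot: [-0.049, 0.999, -0.001, 0.0]
force: [0.1, -0.2, 0.4]
gripper_width: 0.0597
grip_force: 0.0
```

```bash
python3 - <<'E'
from h import *
np.set_printoptions(precision=4,suppress=True)
T=tool();w=r.grab_frame("wrist");print(T[:3,3],r.get_obs()["clock"])
f=lambda u,z:(lambda o,d:o+d*(z-o[2])/d[2])(*fish(w,u,T))
c,s=cen(col(w["img"],"red",(200,100,320,260)));L=f((c[0],s[1]+s[3]-.5),.110)-.02*fx_
B=L+.08*fx_;print("lug",L,"block x in feeder",(B-np.array([.608,-.008,0]))@fx_)
a=r.grab_frame("scene");b=r.grab_frame("side")
A=cv2.resize(a["img"][60:260,170:400],(690,600),interpolation=2);cv2.imwrite("pics/f.png",A[:,:,::-1])
y=np.load("ref9.npz");print([shift(y["a"],a["img"],(k[0]+1,k[1]+2,k[2]+2,k[3]+2))[0] for k in SB])
z=np.load("ref0.npz");ga,_=cen(col(a["img"],"green"));gb,_=cen(col(b["img"],"green"));print(ga,gb)
E
```

```text
[ 0.4477 -0.0274  0.2547] 25.575
lug [ 0.4435 -0.0276  0.11  ] block x in feeder -0.08558773793296398
[array([-0.769,  0.351]), array([-0.511,  0.19 ]), array([-1.131,  0.533])]
[340.4211  96.6579] [270.3537 285.0366]
```

View pics/f.png

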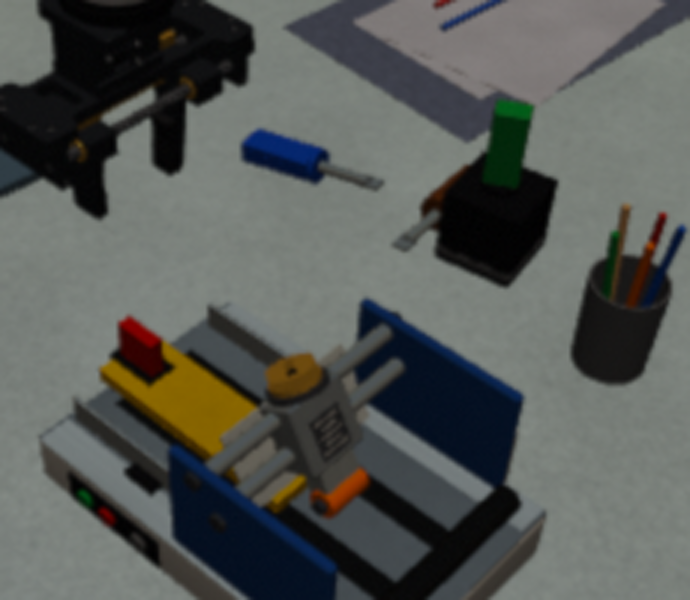

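```bash
python3 -c "
from rig import r
print(r.close_job())"
```

```text
the job is handed in; nothing more can be done
None
```

The job is handed in at about 25.6 s of the 58 s; the hand-in returned no verdict. From the pictures, I estimate the screw stopped about 0.4 rad past contact, with the nose lifted about 1.4 mm. The driver is upright in its stand, and the block is drawn back to about x = -0.085 m in the feeder frame, clear of the nose.

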